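# Put the trimming tools away in their trays at the helmet bench

### The arm

A 6-joint arm with a two-finger parallel gripper is mounted at the origin on the work surface. World frame = base frame: x ahead of the robot, y to its left, z up, the work surface at z = 0. Lengths are in m, angles in rad, forces in N, time in s.
With the tool pointing down it reaches from about 0.35 to 1 m from the base axis. Payload 7.1 kg.
Tool frame: the origin (TCP) lies at the very end of the fingers, on their centre line; the grasp point (between the pads) lies 19 mm behind it (manip.grasp_offset is the distance from the TCP to the grasp point, in m); z points along the fingers, y is the line along which they close (so a half turn about z gives the same grasp; the last joint's range is limited). The gripper opens to 85 mm and grips with 20 to 120 N. Pads are 22 mm wide; open, the fingers measure 114 mm over their backs; the gripper's body (76 mm by 85 mm) begins 54 mm behind the grasp point. The pads swing forward as they close: fully open they stand 13 mm farther back than shut.
Start: joints at [1.289, 0.423, 1.63, -0, 1.089, -0.019], TCP at [0.162, 0.604, 0.231] pointing down, gripper open.
Joint ranges: [-3, 3], [-0.9, 2.11], [0.09, 2.58], [-1.31, 4.45], [0.11, 2.69], [-2.54, 2.54]. Speed limits (rad/s): [2.39, 2.39, 3.01, 3.14, 3.14, 3.14].

### API

Orientations are given as a rotation vector (axis times angle).
In Python, from cell import manip gives the robot as it stands. The module is installed in compiled form; this text tells all that it offers. Calls block until the motion is done:
- manip.move_ptp(position, orientation): joint-space move of the TCP to a pose.
- manip.movel(position, v=0.15, rotation=None, contact_N=None): straight line of the TCP; rotation=None keeps the orientation; v is the mean speed in m/s. With contact_N (N) it stops when the force on the tool has changed by that much, and returns True; else False.
- manip.goto_joints(angles): joint-space move.
- manip.release() and manip.grasp(): open the fingers fully, or close them until they stop; the grip force is fixed at half the most.
- manip.dwell(seconds).
- manip.ik(position, orientation): joint angles nearest the present ones, or None.
- manip.sense(): the state.
- manip.grab_frame(name): name is "scene" or "top"; returns a dict with "frame" (400x640x3 uint8, blue, green, red), "intrinsics" (3x3 intrinsics, pixels), "R" (3x3) and "t" (3): a world point X has camera coordinates R X + t. Camera axes: x right, y down, z forward; pixel columns grow to the right and rows downward; lengths in m; the calibration is good to about 2 mm. A picture is of the moment at which its call begins. There is no depth.
A pose or a line that the arm cannot do raises manip.IKError and nothing moves.
- manip.sign_off(): hands the job in; it is judged then, once.
The state is a dict: "clock": time; "joint_pos": joint angles; "joint_vel": joint speeds; "tau": joint torques, N m; "tcp_pos": TCP position; "ee_rot": TCP orientation; "wrist_force": force on the tool from outside, world axes, zero at the start; "ft_torque": the same for the moment, N m; "gripper_width": finger opening in m; "gripper_force": force on a finger pad.
Only numpy, scipy, OpenCV 4.12 (cv2) and the standard library are available. Lean on these libraries where they do the work, as an engineer would, in place of code of your own. Each camera call takes 0.05 s, during which the arm holds its last target. There are 200 camera calls.

### The job

Take the red-handled spatula and the blue-handled file off the sloping rest and lay each flat in the tray whose floor matches its handle, head towards the steel end stop, slid along until the tip is up against that stop. Set each tool all the way down on the tray floor before letting go rather than dropping it, and leave the wax jar, tape roll and can where they stand.

Things in the scene. Friction and masses are not known exactly. Their poses are not given: they have to be found in the camera images.
- spatula: Demoulding spatula, red plastic handle, bright steel blade, 60-130 g.  170 mm long, flat underside. Handle 22 wide, 18 thick, x = -85 to +20 mm; neck 16 mm wide, then blade 45 mm long, 30 mm wide, 5 mm thick. Origin: mid-length on the underside; x to the head's tip (+85 mm), y across, z out of the upper face. Starts leaning head-down on the sloping rest. Balances near x = 0.
- file: Flat file, blue plastic handle, dark steel blade, 100-190 g.  170 mm long, flat underside. Handle 22 wide, 18 thick, x = -85 to +20 mm; blade 65 mm long, 30 mm wide, 6 mm thick. Origin: mid-length on the underside; x to the head's tip (+85 mm), y across, z out of the upper face. Starts leaning head-down on the sloping rest. Balances near x = 0.
- spatula_tip (a point): Middle of the tip edge of the spatula's blade, on its underside.
- file_tip (a point): Middle of the tip edge of the file's blade, on its underside.
- tray_red: Fixed tray, red floor, for the red-handled spatula; 235 x 104 mm. Origin on the bench below it; x along the compartment to the steel stop, z up. Floor top z = 6 mm. Stop face x = +100 mm, top z = 24. Compartment 38 mm wide between black walls (top z = 20 mm) at x = 35 to 100 and -112 to -57 mm; open for fingers between. Tail wall x = -112 mm, top z = 14.
- tray_blue: Fixed tray, blue floor, for the blue-handled file; 235 x 104 mm. Origin on the bench below it; x along the compartment to the steel stop, z up. Floor top z = 6 mm. Stop face x = +100 mm, top z = 24. Compartment 38 mm wide between black walls (top z = 20 mm) at x = 35 to 100 and -112 to -57 mm; open for fingers between. Tail wall x = -112 mm, top z = 14.
- tray_red_stop (a point): Middle of the red tray's stop face, at the floor.
- tray_blue_stop (a point): Middle of the blue tray's stop face, at the floor.
- rest: Fixed dark steel rest, 220 mm wide, 130 high. Origin on the bench under its middle, z up; its face drops along +x at 30 degrees. Tools lie down the slope, head low, at y = +55 and -55 mm (places swap), underside centre at x = 0, z = 75 mm, on two ribs 54-66 mm above and 49-61 mm below their centre; 12 mm free under them between. 10 mm guides beside tools on the ribs; 14 mm lip at the tips.
- wax_jar: Bystander: wax jar, 64 mm diameter, 70 mm high. Origin at the centre of its underside.
- tape_roll: Bystander: yellow roll lying flat, 96 mm outside diameter, 25 mm high. Origin at the centre of its underside.
- resin_can: Bystander: can, 66 mm diameter, 100 mm high. Origin at the centre of its underside.
Mind the look-alikes: they are no part of the job. What is meant by the file is not white, and is the larger of those in its own colour. Of the things that look like the spatula, the smaller one is meant.

How it is judged:
By the outcome, as a careful person would: the job done as asked, in the order asked, and still so for the second after the job is handed in, with the robot touching nothing.
It also fails if it takes over 58 s, if anything falls off the work surface, if the arm or the gripper's body presses on something with over 40 N, if the wrist force passes 120 N, or if a joint passes its speed limit or range.

## Working session

There is one attempt and no reset: what is moved stays moved. The work goes in short steps, each a Python script; the robot and the scene stay as the last script left them, time stands still between calls to the robot, and variables do not carry over. Pictures are saved under pics/ and viewed, at most 10 in all, crops included, and the job is handed in when it is done.

```bash
mkdir -p pics
python3 - <<'E'
from cell import manip
import cv2,pickle
for n in("scene","top"):
    f=manip.grab_frame(n);pickle.dump(f,open(n+".pkl","wb"));cv2.imwrite(f"pics/{n}0.png",f["frame"])
    print(f["intrinsics"],f["R"],f["t"])
s=manip.sense();print(s)
E
```

```text
[[416.00609655   0.         321.69087039]
 [  0.         416.00609655 206.87908716]
 [  0.           0.           1.        ]] [[-0.53419723  0.84520771  0.01603893]
 [ 0.56646356  0.37197676 -0.73535864]
 [-0.6274969  -0.38374108 -0.67748832]] [ 0.1862591  -0.27702981  1.51348931]
[[430.99942662   0.         315.79901009]
 [  0.         430.99942662 196.88934455]
 [  0.           0.           1.        ]] [[ 0.0064872  -0.99995589  0.00679183]
 [-0.98793262 -0.00745997 -0.1547045 ]
 [ 0.15474834 -0.00570627 -0.98793744]] [0.11422995 0.5120543  1.45781603]
{'clock': 0.1, 'joint_pos': array([ 1.28902530e+00,  4.23790497e-01,  1.63060589e+00,  2.29120039e-05,
        1.08859129e+00, -1.90105469e-02]), 'joint_vel': array([-0.00124994, -0.00194377, -0.00176583, -0.00049508,  0.00098073,
       -0.00071452]), 'tau': array([ 4.89840495e-04, -5.58422720e+01, -2.82447016e+01,  4.83600172e-05,
        2.98929466e-03,  3.74242930e-06]), 'tcp_pos': array([0.16218156, 0.60308426, 0.23061016]), 'ee_rot': array([-4.11543303e-01, -3.11428846e+00,  2.16162872e-03]), 'wrist_force': array([-0.52455354,  0.52554061,  0.68096864]), 'ft_torque': array([-0.03171377,  0.06342251, -0.02240937]), 'gripper_force': 0.0, 'gripper_width': 0.08563661890893981}
```

View pics/scene0.png

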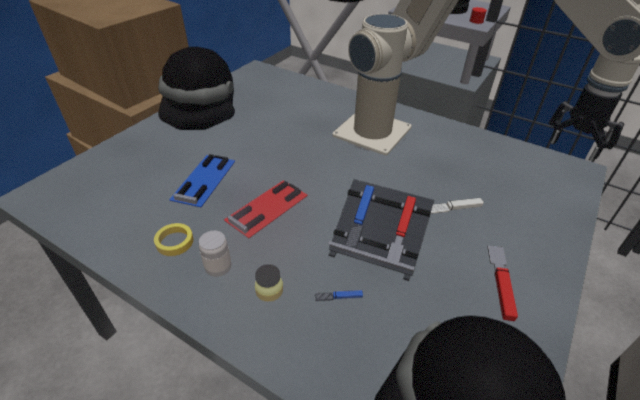

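View pics/top0.png

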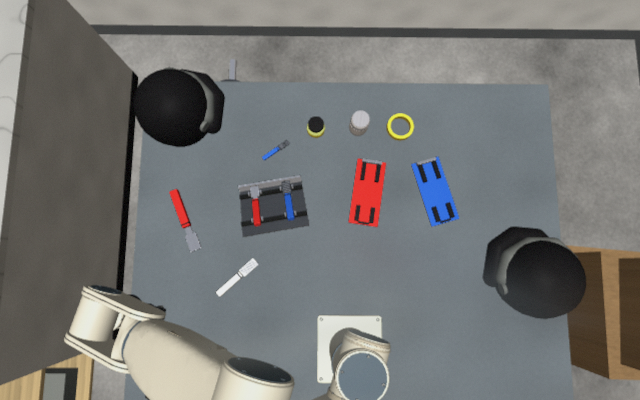

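Run:
```python
import cv2,pickle,numpy as np
t=pickle.load(open("top.pkl","rb"))["frame"];s=pickle.load(open("scene.pkl","rb"))["frame"]
a=cv2.resize(t[150:240,230:470],None,fx=3.3,fy=3.3,interpolation=cv2.INTER_CUBIC)
b=cv2.resize(s[145:275,165:450],None,fx=2.3,fy=2.3,interpolation=cv2.INTER_CUBIC)
o=np.zeros((600,800,3),np.uint8);o[:a.shape[0],:a.shape[1]]=a;o[300:300+b.shape[0],:b.shape[1]]=b[:300]
cv2.imwrite("pics/c1.png",o)
```

```text
(no output)
```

View pics/c1.png

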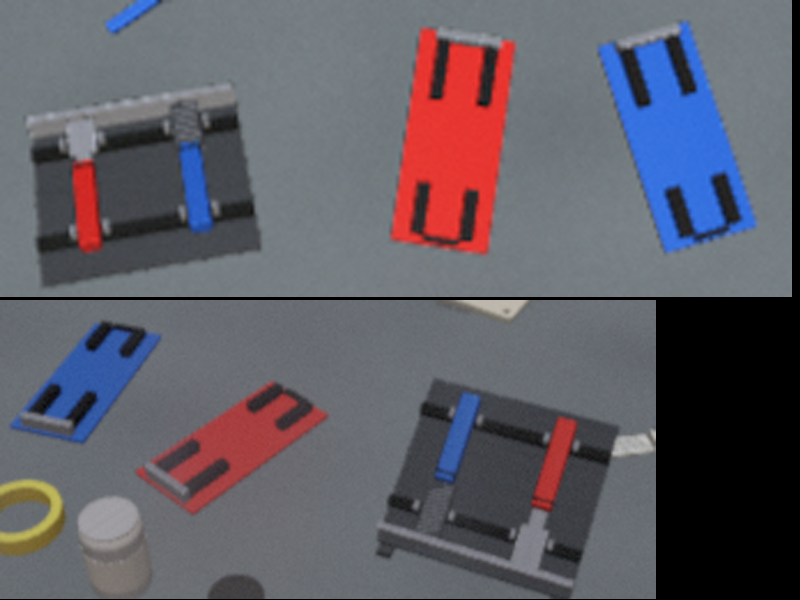

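```bash
cat > fit.py <<'E'
import cv2,pickle,numpy as np
from scipy.optimize import minimize
from scipy.spatial.transform import Rotation as Ro
F=[pickle.load(open(n+".pkl","rb")) for n in("scene","top")]
U=8
def proj(f,P):
    c=P@f["R"].T+f["t"];u=c@f["intrinsics"].T;return u[:,:2]/u[:,2:]
def mask(f,color,px):
    h=cv2.cvtColor(cv2.resize(f["frame"],None,fx=U,fy=U,interpolation=cv2.INTER_LINEAR),cv2.COLOR_BGR2HSV)
    H,S,V=cv2.split(h)
    m=((S>125)&(V>60)&((H<9)|(H>171) if color=="r" else (H>100)&(H<122))).astype(np.uint8)
    n,l,_,_=cv2.connectedComponentsWithStats(m)
    k=l[px[1]*U,px[0]*U];assert k>0,px
    c=np.argwhere(l==k)[:,::-1].astype(np.int32)
    return fill(cv2.convexHull(c))
def fill(h):
    m=np.zeros((400*U,640*U),np.uint8);cv2.fillConvexPoly(m,h,1);return m
def cost(P,masks):
    s=0
    for f,m in zip(F,masks):
        q=((proj(f,P)+.5)*U-.5).round().astype(np.int32)
        g=fill(cv2.convexHull(q)); i=(g&m).sum(); s+=1-i/((g|m).sum())
    return s
def box(x0,x1,w,z0,z1): return np.array([[x,y,z] for x in(x0,x1) for y in(-w/2,w/2) for z in(z0,z1)])/1000
HB=box(-85,20,22,0,18); PB=box(-117.5,117.5,104,0,6)
def tool(p): return (HB@Ro.from_euler("y",30,degrees=True).as_matrix().T)@Ro.from_euler("z",p[2]).as_matrix().T+[p[0],p[1],.075]
def tray(p): return PB@Ro.from_euler("z",p[2]).as_matrix().T+[p[0],p[1],0]
def ray(px,z,f=F[1]):
    d=f["R"].T@np.linalg.inv(f["intrinsics"])@[*px,1];o=-f["R"].T@f["t"];return (o+d*(z-o[2])/d[2])[:2]
for name,fn,col,ps,pt,z,yaw in [("tool_red",tool,"r",(405,218),(256,213),.1,0.1),("tool_blue",tool,"b",(364,205),(289,207),.1,0.1),
    ("tray_red",tray,"r",(267,207),(367,193),0,-.05),("tray_blue",tray,"b",(204,181),(435,190),0,.3)]:
    M=[mask(F[0],col,ps),mask(F[1],col,pt)]
    x0=np.r_[ray(pt,z),yaw]; best=None
    for dy in(-.2,0,.2):
        x=x0+[0,0,dy]
        r=minimize(lambda p:cost(fn(p),M),x,method="Nelder-Mead",options=dict(initial_simplex=[x,x+[.02,0,0],x+[0,.02,0],x+[0,0,.1]],xatol=2e-4,fatol=1e-4,maxiter=120))
        if best is None or r.fun<best.fun:best=r
    print(name,best.x.round(4),round(best.fun,3))
E
time python3 fit.py
```

```text
tool_red [0.475  0.3177 0.1673] 0.335
tool_blue [0.4955 0.2089 0.1805] 0.322
tray_red [ 0.5363 -0.0651 -0.1476] 0.188
tray_blue [ 0.5427 -0.3074  0.2854] 0.086
real	0m45.662s
user	0m44.033s
sys	0m2.904s
```

```bash
cat > ov.py <<'E'
import re
src=open("fit.py").read().split("for name,fn")[0];exec(src)
E
python3 - <<'E'
exec(open("ov.py").read())
R={"tr":(tool,[.475,.3177,.1673]),"tb":(tool,[.4955,.2089,.1805]),"r":(tray,[.5363,-.0651,-.1476]),"b":(tray,[.5427,-.3074,.2854])}
o=np.zeros((600,800,3),np.uint8)
for f,(y0,y1,x0,x1),oy,k in((F[1],(150,240,230,470),0,3.3),(F[0],(145,275,165,450),300,2.3)):
    a=cv2.resize(f["frame"][y0:y1,x0:x1],None,fx=k,fy=k,interpolation=cv2.INTER_CUBIC)
    for fn,p in R.values():
        q=(proj(f,fn(p))+.5-[x0,y0])*k-.5
        h=cv2.convexHull(q.astype(np.float32)).round().astype(int)
        cv2.polylines(a,[h],True,(0,255,255),1)
        if fn is tray:
            Q=np.array([[.1,-.019,.006],[.1,.019,.006],[-.112,.019,.006],[-.112,-.019,.006]])@Ro.from_euler("z",p[2]).as_matrix().T+[p[0],p[1],0]
            cv2.polylines(a,[((proj(f,Q)+.5-[x0,y0])*k-.5).round().astype(int)],True,(0,255,0),1)
    o[oy:oy+min(300,a.shape[0]),:a.shape[1]]=a[:300]
cv2.imwrite("pics/ov1.png",o)
E
```

```text
(no output)
```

View pics/ov1.png

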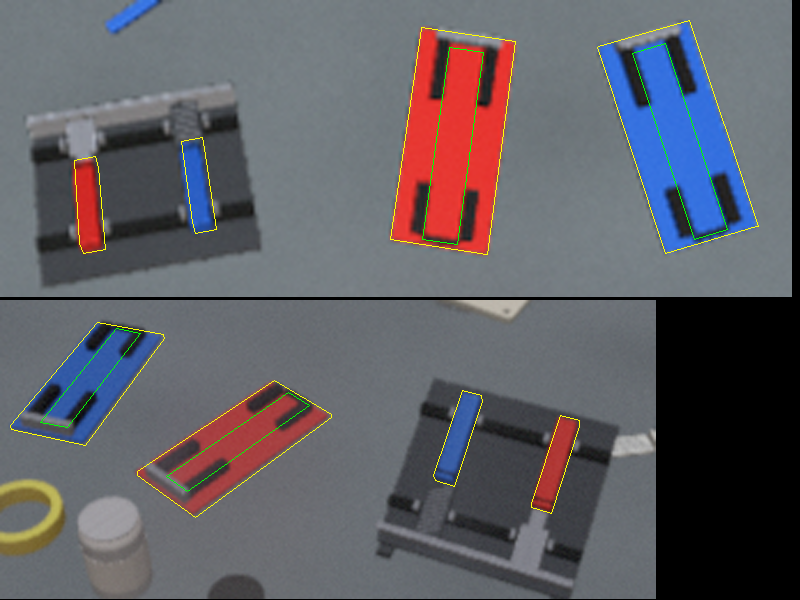

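```bash
cat > job.py <<'E'
import numpy as np
from cell import manip
from scipy.spatial.transform import Rotation as Ro
YAW=.178; GX,GZ=-.005,.002
TOOL={"red":[.475,.3177,.075],"blue":[.4955,.2089,.075]}
TRAY={"red":([.5363,-.0651,0],-.1476),"blue":([.5427,-.3074,0],.2854)}
FLIP=Ro.from_euler("x",180,degrees=True)   # gripper x along tool x, z into the tool's upper face
def rest_pose(c,s,h=0.):
    T=Ro.from_euler("zy",[YAW,np.pi/6]);return TOOL[c]+T.apply([GX,0,GZ+h]),(T*FLIP*Ro.from_euler("z",s)).as_rotvec()
def tray_pose(c,s,x,h=0.):                 # x: tool origin along the tray
    o,y=TRAY[c];T=Ro.from_euler("z",y);return o+T.apply([x+GX,0,.006+GZ+h]),(T*FLIP*Ro.from_euler("z",s)).as_rotvec()
E
python3 - <<'E'
from job import *
for c in TOOL:
  for s in(0,np.pi):
    for p in(rest_pose(c,s,.1),rest_pose(c,s),tray_pose(c,s,0,.12),tray_pose(c,s,.015)):
        q=manip.ik(*p);print(c,s>1,None if q is None else np.round(q,2))
E
```

```text
red False [0.42 0.71 1.4  0.21 1.52 1.76]
red False [0.45 0.76 1.54 0.23 1.33 1.74]
red False [-0.14  0.44  1.9   0.    0.8   1.58]
red False [-0.14  0.66  1.89  0.    0.59  1.58]
red True [ 0.42  0.71  1.4   0.21  1.52 -1.39]
red True [ 0.45  0.76  1.54  0.23  1.33 -1.4 ]
red True [-0.14  0.44  1.9  -0.    0.8  -1.57]
red True [-0.14  0.66  1.89 -0.    0.59 -1.57]
blue False [0.28 0.68 1.45 0.14 1.52 1.63]
blue False [0.3  0.73 1.6  0.15 1.32 1.61]
blue False [-0.54  0.54  1.71 -0.    0.89  0.75]
blue False [-0.52  0.74  1.71 -0.    0.7   0.76]
blue True [ 0.28  0.68  1.45  0.14  1.52 -1.52]
blue True [ 0.3   0.73  1.6   0.15  1.32 -1.53]
blue True [-0.54  0.54  1.71 -0.    0.89 -2.4 ]
blue True [-0.52  0.74  1.71 -0.    0.7  -2.38]
```

```bash
cat >> job.py <<'E'
def st(m=""):
    s=manip.sense();print(m,round(s["clock"],2),"tcp",s["tcp_pos"].round(4),"F",s["wrist_force"].round(1),"w",round(s["gripper_width"],4),"gf",round(s["gripper_force"],1))
def pick(c):
    manip.move_ptp(*rest_pose(c,0,.1))
    print("hit",manip.movel(rest_pose(c,0,.02)[0],v=.12,contact_N=10), manip.movel(rest_pose(c,0)[0],v=.04,contact_N=10));st("down")
    manip.grasp();st("grip")
    manip.movel(rest_pose(c,0,.1)[0],v=.1);st("up")
E
python3 - <<'E'
from job import *
import cv2
pick("red")
a=[manip.grab_frame(n)["frame"] for n in("scene","top")]
o=np.vstack([cv2.resize(a[0][130:290,320:500],None,fx=1.8,fy=1.8),cv2.resize(a[1][110:260,220:400],None,fx=1.8,fy=1.8)])
cv2.imwrite("pics/p1.png",o)
E
```

```text
hit False False
down 3.29 tcp [0.4717 0.3168 0.0791] F [ 0.6  0.1 -0.6] w 0.0858 gf 0.0
grip 3.9 tcp [0.4721 0.3171 0.0797] F [-0.   0.9  4.3] w 0.0203 gf 58.8
up 5.05 tcp [0.5211 0.3166 0.1651] F [-0.5  0.3 -1.2] w 0.0208 gf 58.5
```

View pics/p1.png

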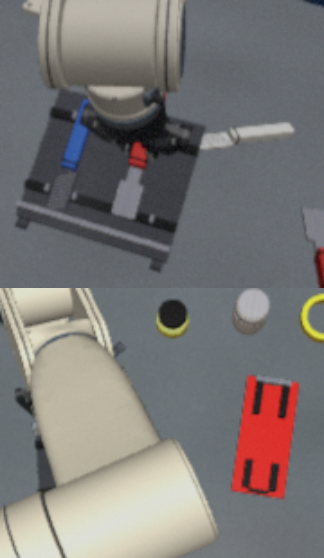

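```bash
cat >> job.py <<'E'
def lower(c,x=.003):
    manip.move_ptp(*tray_pose(c,0,x,.1));st("above")
    print("early",manip.movel(tray_pose(c,0,x,.010)[0],v=.12,contact_N=8))
    print("floor",manip.movel(tray_pose(c,0,x,-.004)[0],v=.02,contact_N=5));st("floor")
    o,y=TRAY[c];print("in tray frame mm",(Ro.from_euler("z",-y).apply(manip.sense()["tcp_pos"]-o)*1000).round(1))
def look(name,c):
    import cv2
    (y0,y1,x0,x1),(v0,v1,u0,u1)={"red":((165,250,210,325),(140,240,330,420)),"blue":((145,215,160,250),(140,240,390,480))}[c]
    a,b=[manip.grab_frame(n)["frame"] for n in("scene","top")]
    A=cv2.resize(a[y0:y1,x0:x1],(400,int(400*(y1-y0)/(x1-x0))),interpolation=cv2.INTER_CUBIC);B=cv2.resize(b[v0:v1,u0:u1],(390,433),interpolation=cv2.INTER_CUBIC)
    o=np.zeros((440,800,3),np.uint8);o[:A.shape[0],:400]=A;o[:433,405:795]=B;cv2.imwrite(f"pics/{name}.png",o)
E
python3 - <<'E'
from job import *
lower("red");look("r1","red")
E
```

```text
above 6.58 tcp [ 0.5351 -0.0642  0.1082] F [ 1.   0.3 -0.6] w 0.0206 gf 58.5
early False
floor True
floor 7.97 tcp [ 0.5347 -0.0649  0.0097] F [ 1.  -0.5  1.1] w 0.0206 gf 59.8
in tray frame mm [-1.6 -0.   9.7]
```

View pics/r1.png

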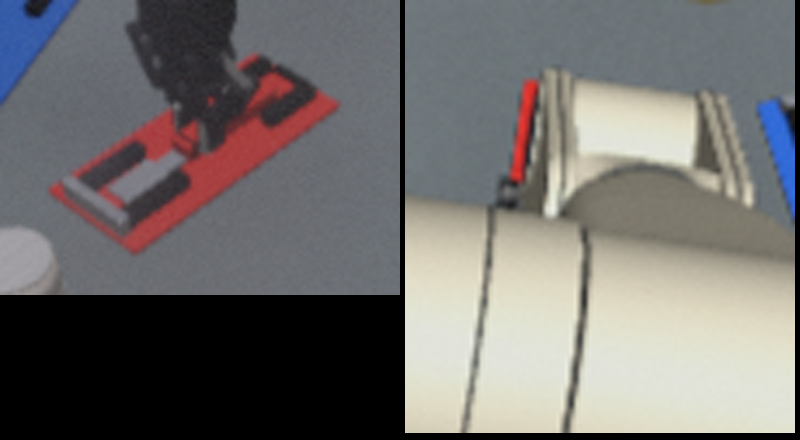

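```bash
cat >> job.py <<'E'
def tf(c,m):
    o,y=TRAY[c];print(m,"tray mm",(Ro.from_euler("z",-y).apply(manip.sense()["tcp_pos"]-o)*1000).round(1));st()
def slide(c):
    o,y=TRAY[c];p=manip.sense()["tcp_pos"]
    print("press",manip.movel(p-[0,0,.004],v=.015,contact_N=10));tf(c,"pressed")
    p=manip.sense()["tcp_pos"]
    print("stop",manip.movel(p+Ro.from_euler("z",y).apply([.028,0,0]),v=.025,contact_N=9));tf(c,"slid")
E
python3 - <<'E'
from job import *
slide("red");look("r2","red")
E
```

```text
press True
pressed tray mm [-1.7 -0.1  9.2]
 8.28 tcp [ 0.5346 -0.065   0.0092] F [ 0.4 -0.2  2.3] w 0.0205 gf 60.2
stop True
slid tray mm [-1.7 -0.1  9.2]
 8.59 tcp [ 0.5346 -0.0649  0.0092] F [-0.9 -0.2  5.1] w 0.0207 gf 60.5
```

View pics/r2.png

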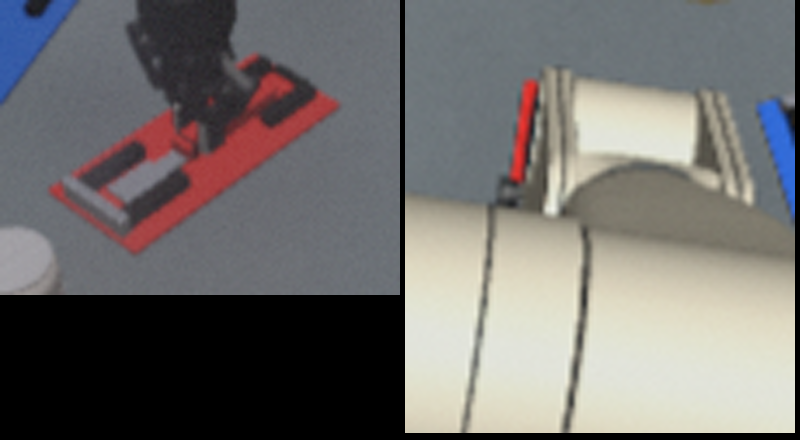

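```bash
cat >> job.py <<'E'
def slide2(c,N=14):
    o,y=TRAY[c];p=manip.sense()["tcp_pos"]
    for i in range(3):
        manip.dwell(.15);p=manip.sense()["tcp_pos"]
        print("stop",manip.movel(p+Ro.from_euler("z",y).apply([.025,0,0]),v=.02,contact_N=N));tf(c,"slid")
        if np.linalg.norm(manip.sense()["tcp_pos"]-p)>.004:break
E
python3 - <<'E'
from job import *
slide2("red");look("r3","red")
E
```

```text
stop True
slid tray mm [15.  -0.1  9.2]
 9.76 tcp [ 0.5511 -0.0674  0.0092] F [-3.   0.5  6.1] w 0.0204 gf 60.5
```

View pics/r3.png

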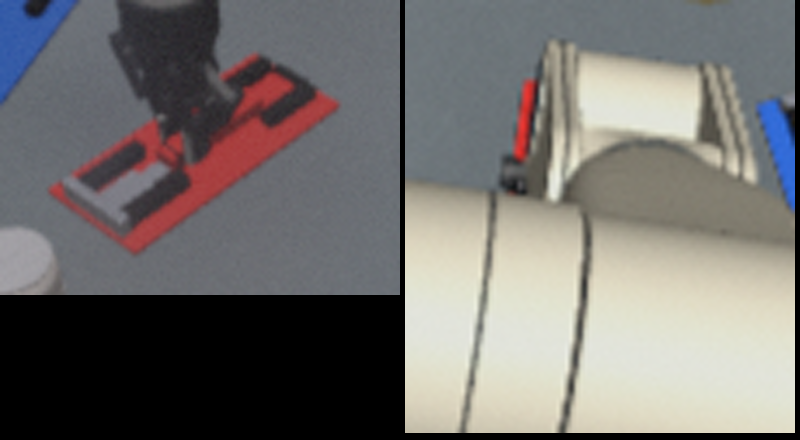

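Run:
```python
from job import *
manip.release();st("rel")
p=manip.sense()["tcp_pos"];manip.movel(p+[0,0,.12],v=.15)
pick("blue")
lower("blue")
manip.movel(manip.sense()["tcp_pos"]-[0,0,.004],v=.015,contact_N=10);tf("blue","pressed")
slide2("blue");st()
```

```text
rel 10.51 tcp [ 0.5512 -0.0674  0.0089] F [ 0.1 -0.1 -0.3] w 0.0857 gf 0.0
hit False False
down 14.0 tcp [0.4922 0.208  0.0791] F [0.1 0.3 0.2] w 0.0852 gf 0.0
grip 14.61 tcp [0.4926 0.2083 0.0796] F [1.2 2.3 3.3] w 0.0206 gf 58.7
up 15.76 tcp [0.5415 0.2078 0.1652] F [ 0.2 -0.  -1.1] w 0.0205 gf 58.9
above 17.64 tcp [ 0.5414 -0.3071  0.108 ] F [-0.2 -0.6 -1.5] w 0.0204 gf 58.9
early False
floor True
floor 19.01 tcp [ 0.5411 -0.3082  0.0105] F [1.2 0.3 1. ] w 0.0202 gf 58.3
in tray frame mm [-1.7 -0.3 10.5]
pressed tray mm [-1.6 -0.6 10. ]
 19.22 tcp [ 0.5414 -0.3084  0.01  ] F [ 0.5 -0.3  3.3] w 0.0205 gf 59.7
stop True
slid tray mm [14.8 -0.3 10. ]
 20.26 tcp [ 0.557  -0.3035  0.01  ] F [-1.2 -1.6  4.9] w 0.0206 gf 59.9
 20.26 tcp [ 0.557  -0.3035  0.01  ] F [-1.2 -1.6  4.9] w 0.0206 gf 59.9
```

Run:
```python
from job import *
print(manip.movel(manip.sense()["tcp_pos"]-[0,0,.003],v=.01,contact_N=20));tf("blue","p")
manip.dwell(.2);st();look("b1","blue")
```

```text
True
p tray mm [14.8 -0.3 10. ]
 20.5 tcp [ 0.557  -0.3035  0.01  ] F [-1.6  1.2  6.1] w 0.0201 gf 60.0
 20.7 tcp [ 0.557  -0.3035  0.0099] F [-0.4  1.   5.5] w 0.0202 gf 60.0
```

View pics/b1.png

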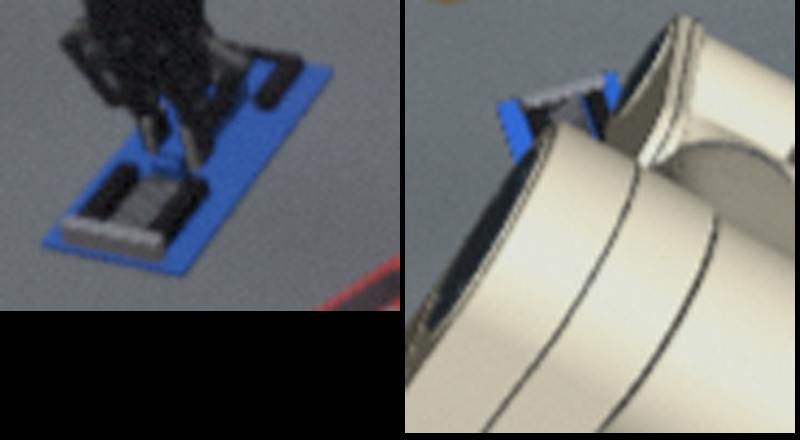

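Run:
```python
from job import *
import cv2
manip.release();manip.movel(manip.sense()["tcp_pos"]+[0,0,.15],v=.15)
manip.move_ptp([.42,.1,.3],[np.pi,0,0]);manip.dwell(.3);st()
a,b=[manip.grab_frame(n)["frame"] for n in("scene","top")]
np.save("fin.npy",np.array([a,b]))
A=cv2.resize(a[145:275,150:320],None,fx=2.25,fy=2.25,interpolation=cv2.INTER_CUBIC);B=cv2.resize(b[100:240,300:470],None,fx=2.35,fy=2.35,interpolation=cv2.INTER_CUBIC)
o=np.zeros((600,800,3),np.uint8);o[:A.shape[0],:A.shape[1]]=A;o[:B.shape[0],390:390+B.shape[1]]=B
C=cv2.resize(a,(400,250),interpolation=cv2.INTER_AREA);o[340:590,:400]=C;cv2.imwrite("pics/fin.png",o)
```

```text
24.55 tcp [0.4202 0.0997 0.2998] F [-0.  -0.8 -1. ] w 0.0853 gf 0.0
```

View pics/fin.png

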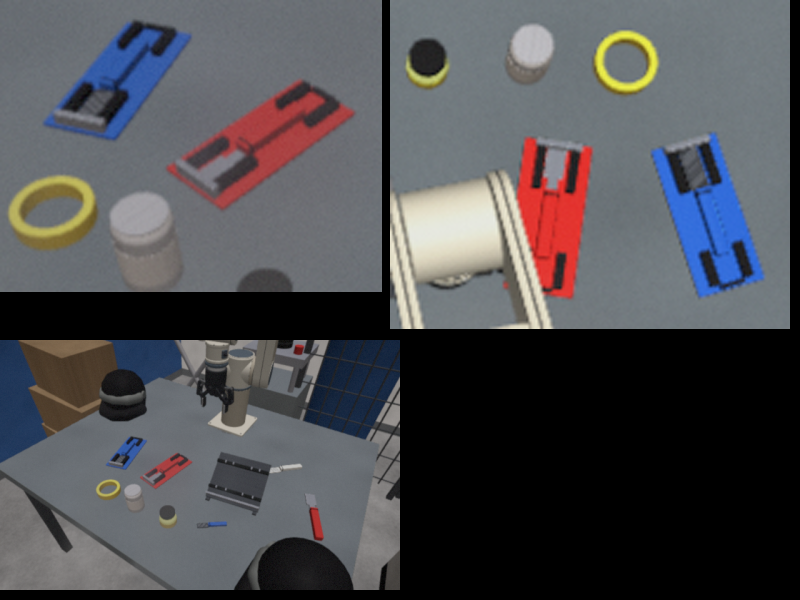

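```bash
python3 -c "
from cell import manip
print(manip.sign_off())"
```

```text
the job is handed in; nothing more can be done
None
```

I laid the spatula in the red tray, then the file in the blue tray, each flat and slid head-first until it met the end stop, and signed off at about 24.6 s with the jar, roll and can unmoved; no verdict was returned.

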